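# Fill a carton with caps: tip the tray, then hold the sprung gate rod at its mark

### The job

Lift the black handle of the hinged tray on the cap feeder so that all four blue caps slide into the clear hopper while its gate is still shut, then lower the tray back to level. Then pull the yellow grip to draw the sprung rod out of its tube until the whole red band has just come out, so that the caps drop into the carton below, and finish still holding the rod there against its spring. Leave the bottle, the cup and the small carton beside the feeder where they stand, and spill no cap.

Things in the scene. Friction and masses are not known exactly. Their poses are not given: they have to be found in the camera images.
- feeder: The cap feeder, fixed to the bench at varying place and yaw. Origin: on the bench under the hopper's centre. z up; the rod is pulled out along its -y, the tray lies towards its +y. Base plate 140 x 330 x 6 mm. Blue gate housing on the -y side of the hopper, 108 mm wide in x, y -40 to -134 mm, top 92 mm above the bench.
- hopper_mouth (a point): Centre of the clear hopper's mouth, 150 mm above the feeder's origin. Inside 100 (feeder x) by 70 mm (y); floor is the gate plate, top 78 mm above the bench; wall tops 180 mm (x sides), 200 mm (-y side), 143 mm (+y side, under the tray's lip). Open kraft carton under the gate, inside 110 x 80 mm, floor 9 mm, rim 58 mm above the bench.
- tray (a joint): Tilt of the tray about its hinge in rad: 0 level (it rests there on its stop), grows as the handle is lifted, up to 1.25. It is not latched: it sinks back by its own weight (0.3 kg) if let go. About 0.9 to 1.1 rad makes the caps slide off over the lip into the hopper.
- tray_hinge (a point): Point on the tray's hinge line (along feeder x), mid pouring lip: 36 mm from the feeder's origin towards +y, 150 mm above the bench. From here the aluminium tray runs 145 mm towards feeder +y, 94 mm wide, sides 25 mm and end wall 20 mm high; its floor's upper face is level with the hinge.
- tray_handle (a point): Centre of the tray's black round handle bar, 10 mm thick, 90 mm long, along feeder x, held by an 8 mm arm at each end; 190 mm from the hinge, 6 mm above the tray floor (156 mm above the bench when level), 45 mm beyond the end wall. Moves with the tray. Gripped from above with fingers closing along feeder y, the bar turns between the pads as the tray tips.
- rod (a joint): How far the telescoping rod is pulled out, in m: 0 fully in (gate shut), stop at 0.095. The red band, 12 mm wide, is hidden at the start and just wholly out at 0.078. A spring pulls the rod in, 60 N/m: about 3 N at 0 and 8 N at the mark. The gate plate moves with the rod; the hopper is fully open from 0.074.
- pull_grip (a point): Yellow grip on the rod's outer end. Origin: centre of its waist, 77 mm above the bench, 175 mm from the feeder's origin towards -y when the rod is in. Waist 20 mm wide (feeder x), 34 long (y), 24 high; at its outer end a flange 40 mm wide, 32 high, 6 thick, centred 20 mm from the origin, behind which fingers catch. Moves with the rod along feeder -y.
- tube_mouth (a point): Centre of the dark steel tube's open end, 24 mm in diameter, from which the rod (12 mm in diameter) comes out: 150 mm from the feeder's origin towards feeder -y, 77 mm above the bench.
- rod_band (a point): The edge of the red band on the hopper side, on the rod's axis. It reaches the tube mouth when the rod is drawn out to its mark.
- cap0: A blue screw cap, a closed disc 26 mm in diameter and 20 mm high, about 15 g; origin at the centre of its underside. One of four that start standing on the tray.
- cap1: A blue screw cap, a closed disc 26 mm in diameter and 20 mm high, about 15 g; origin at the centre of its underside. One of four that start standing on the tray.
- cap2: A blue screw cap, a closed disc 26 mm in diameter and 20 mm high, about 15 g; origin at the centre of its underside. One of four that start standing on the tray.
- cap3: A blue screw cap, a closed disc 26 mm in diameter and 20 mm high, about 15 g; origin at the centre of its underside. One of four that start standing on the tray.
- bottle: Bystander: white bottle with blue cap, 60 mm in diameter, 150 mm high, standing on the bench; origin at the centre of its underside.
- cup: Bystander: open steel cup, 70 mm in diameter, 70 mm high; origin at the centre of its underside.
- carton: Bystander: small closed kraft carton 50 x 80 x 70 mm high; origin at the centre of its underside.
Things that resemble listed ones, but are neither listed nor needed, are in the scene too. Leave any grey look-alike of the cap0 alone. What is shaped like the cap2 but brown or green is not meant.

How it is judged:
On the way, in this order (a step that is already met when the one before it is completed fails the run):
1. the tray is being tipped up by its handle (value of joint tray above 0.15 rad), for 0.05 s.
2. all four caps lie in the hopper, on the shut gate (x of cap0 in the frame of feeder between -0.052 and 0.052 m and y of cap0 in the frame of feeder between -0.037 and 0.037 m and z of cap0 in the frame of feeder between 0.072 and 0.145 m and x of cap1 in the frame of feeder between -0.052 and 0.052 m and y of cap1 in the frame of feeder between -0.037 and 0.037 m and z of cap1 in the frame of feeder between 0.072 and 0.145 m and x of cap2 in the frame of feeder between -0.052 and 0.052 m and y of cap2 in the frame of feeder between -0.037 and 0.037 m and z of cap2 in the frame of feeder between 0.072 and 0.145 m and x of cap3 in the frame of feeder between -0.052 and 0.052 m and y of cap3 in the frame of feeder between -0.037 and 0.037 m and z of cap3 in the frame of feeder between 0.072 and 0.145 m and value of joint rod below 0.01 m), for 0.3 s.
3. with the tray back down, the rod is held out at its mark by the fingers (value of joint rod between 0.074 and 0.088 m and contact force between the fingers and rod above 1.5 N and value of joint tray below 0.12 rad), for 0.5 s.
At the end, for the whole second after the job is handed in: The rod is held still by the fingers (at least 1.5 N on the yellow grip) with its reading between 0.074 and 0.088 m (the whole red band out within -4 to +10 mm), all four caps lie at rest in the carton below the gate, and the tray is back down within 0.12 rad of level (all of step 3 and x of cap0 in the frame of feeder between -0.058 and 0.058 m and y of cap0 in the frame of feeder between -0.043 and 0.043 m and z of cap0 in the frame of feeder between 0.005 and 0.068 m and x of cap1 in the frame of feeder between -0.058 and 0.058 m and y of cap1 in the frame of feeder between -0.043 and 0.043 m and z of cap1 in the frame of feeder between 0.005 and 0.068 m and x of cap2 in the frame of feeder between -0.058 and 0.058 m and y of cap2 in the frame of feeder between -0.043 and 0.043 m and z of cap2 in the frame of feeder between 0.005 and 0.068 m and x of cap3 in the frame of feeder between -0.058 and 0.058 m and y of cap3 in the frame of feeder between -0.043 and 0.043 m and z of cap3 in the frame of feeder between 0.005 and 0.068 m and velocity of joint rod between -0.02 and 0.02 m/s and linear speed of each of cap0, cap1, cap2, cap3 below 0.05 m/s); the arm keeps its last pose, push and grip.
It fails at once if a cap is spilled: it lies low outside the feeder's hopper and carton ((z of cap0 in the frame of feeder below 0.13 m and not (x of cap0 in the frame of feeder between -0.062 and 0.062 m and y of cap0 in the frame of feeder between -0.047 and 0.047 m and z of cap0 in the frame of feeder between -0.01 and 0.2 m)) or (z of cap1 in the frame of feeder below 0.13 m and not (x of cap1 in the frame of feeder between -0.062 and 0.062 m and y of cap1 in the frame of feeder between -0.047 and 0.047 m and z of cap1 in the frame of feeder between -0.01 and 0.2 m)) or (z of cap2 in the frame of feeder below 0.13 m and not (x of cap2 in the frame of feeder between -0.062 and 0.062 m and y of cap2 in the frame of feeder between -0.047 and 0.047 m and z of cap2 in the frame of feeder between -0.01 and 0.2 m)) or (z of cap3 in the frame of feeder below 0.13 m and not (x of cap3 in the frame of feeder between -0.062 and 0.062 m and y of cap3 in the frame of feeder between -0.047 and 0.047 m and z of cap3 in the frame of feeder between -0.01 and 0.2 m))).
It fails at once if the bottle, the cup or the small carton is shifted by more than 30 mm or tipped (distance of any of bottle, cup, carton from where it was at the start of the episode above 0.03 m or angle between any of bottle, cup, carton's own z axis and vertical above 0.3 rad).
It also fails if it takes over 58 s, if anything falls off the work surface, if the arm or the gripper's body presses on something with over 40 N, if the wrist force passes 120 N, or if a joint passes its speed limit or range.

### The arm

A 6-joint arm with a two-finger parallel gripper is mounted at the origin on the work surface. World frame = base frame: x ahead of the robot, y to its left, z up, the work surface at z = 0. Lengths are in m, angles in rad, forces in N, time in s.
With the tool pointing down it reaches from about 0.25 to 0.725 m from the base axis. Payload 4 kg.
Tool frame: the origin (TCP) lies midway between the tips of the shut fingers; the grasp point (between the pads) lies 19 mm behind it; z points along the fingers, y is the line along which they close (so a half turn about z gives the same grasp; the last joint's range is limited). The gripper opens to 85 mm and grips with 20 to 120 N. Pads are 22 mm wide; open, the fingers measure 114 mm over their backs; the gripper's body (76 mm by 85 mm) begins 54 mm behind the grasp point. The pads swing forward as they close: fully open they stand 13 mm farther back than shut.
Start: joints at [-1.271, 0.241, 0.005, 1.335, 0, 1.571], TCP at [0.148, -0.478, 0.231] pointing down, gripper open.
Joint ranges: [-2.72, 2.72], [-1.05, 1.87], [-1.09, 1.28], [-1.99, 2.15], [-1.42, 1.44], [-3.14, 3.14]. Speed limits (rad/s): [2.79, 2.79, 3.14, 3.14, 3.14, 3.14].

### API

Orientations are given as [roll, pitch, yaw] about the fixed x, y, z axes, in that order (R = Rz(yaw) Ry(pitch) Rx(roll)).
In Python, from cell import manip gives the robot as it stands.
- The arm moves only by the tool move_arm, never from a script. Its argument "motion" is a list of rows, each a list of 7 numbers: the shift along the tool's x, y, z normalised to -1 to 1, where 1 is 100 mm, then the turn, a rotation vector about the tool's x, y, z normalised to -1 to 1, where 1 is pi rad, then the closure, from 0 (fully open) to 1 (shut). A call has 1 to 5 rows; each row shifts and turns the commanded pose from where the row before left it, along the tool's axes as they then stand; what a row does not reach is not made up. A row lasts 1/10 s, in which the tool goes at most 50 mm and 8.59 degrees, less where a joint would pass 70% of its speed; a pose out of reach is approached as far as the arm can. A call with a number of a shift or a turn outside -1 to 1 is refused whole. A call with a gripper value outside its range is refused whole. The fingers move at their own pace and stop on an object; the grip force is fixed at half the most. Time passes only in rows, so rows that do not move let the fingers close. It gives the time, the measured TCP pose, the force, the opening and the grip force at its end, in the units of the state.
- manip.get_state(): the state, without advancing time (a new reading comes with each control period).
- manip.capture(name): name is "side" or "top" or "wrist"; returns a dict with "frame" (400x640x3 uint8, red, green, blue), "fx", "fy", "cx", "cy" (pixels), "R" (3x3) and "t" (3): a world point X has camera coordinates R X + t. Camera axes: x right, y down, z forward; pixel columns grow to the right and rows downward; lengths in m; the calibration is good to about 2 mm. A picture is of the moment at which its call begins. There is no depth.
- manip.sign_off(): hands the job in; it is judged then, once.
Trained networks look in the newest picture that a camera, given by its name, has taken for a name from the list of things; names that differ only in an ending like _2 or _b are one class to them, and where a whole thing is asked for, a point or a joint stands for the part that bears it (a point fixed in the world has none). Each returns a list of dicts, best first, with "confidence" (0 to 1); they miss things now and then, are a little off and sometimes report something else, mostly with a low value. They report only what shows in the picture. A call takes as long as a camera call. They do not tell look-alikes from the thing itself.
- manip.find_in(camera, target): "rect" ([left, top, width, height] in pixels, round what is visible of it).
The state is a dict: "time": time; "joints": joint angles; "joint_velocities": joint speeds; "effort": joint torques, N m; "ee_pos": TCP position; "eef_rot": TCP orientation; "ft_force": force on the tool from outside, world axes, zero at the start; "torque": the same for the moment, N m; "width": finger opening in m; "gripper_force": force on a finger pad.
Only numpy, scipy, OpenCV 4.12 (cv2) and the standard library are available. Lean on these libraries where they do the work, as an engineer would, in place of code of your own. Each camera call takes 0.05 s, during which the arm holds its last target. There are 200 camera calls.

## Working session

There is one attempt and no reset: what is moved stays moved. The work goes in short steps, Python scripts to look and compute and a tool call to move; the robot and the scene stay as the last step left them, time stands still between calls to the robot, and variables do not carry over. Pictures are saved under pics/ and viewed, at most 10 in all, crops included, and the job is handed in when it is done.

Besides the shell and the picture viewer there is one more tool, called after "Request:" by a JSON object that holds its "fn" and its "kwargs", one argument or row to a line. move_arm: Moves the arm, as the interface text tells. Its arguments: {"type":"object","properties":{"motion":{"type":"array"}},"required":["motion"]}

```bash
mkdir -p pics; ls; python3 - <<'E'
from cell import manip
import cv2,numpy as np
s=manip.get_state(); print({k:np.round(v,3).tolist() for k,v in s.items()})
ims=[]
for c in("side","top"):
    d=manip.capture(c); cv2.imwrite(f"pics/{c}0.png",d["frame"][:,:,::-1])
    print(c,d["fx"],d["fy"],d["cx"],d["cy"],np.round(d["R"],4).tolist(),np.round(d["t"],4).tolist())
    for t in("feeder","tray_handle","pull_grip","tube_mouth","hopper_mouth","tray_hinge","cap0","bottle","cup","carton"):
        print(t,[(np.round(x["rect"]).tolist(),round(x["confidence"],2)) for x in manip.find_in(c,t)])
E
```

```text
pics
{'time': 0.0, 'joints': [-1.271, 0.241, 0.004, 1.335, -0.0, 1.571], 'joint_velocities': [0.002, 0.001, -0.0, -0.001, -0.001, 0.0], 'effort': [-0.0, -37.232, 25.241, 0.017, -0.0, 0.0], 'ee_pos': [0.147, -0.477, 0.23], 'eef_rot': [-3.139, 0.0, 0.3], 'ft_force': [0.813, 0.335, 0.366], 'torque': [-0.021, -0.009, -0.023], 'gripper_force': 0.0, 'width': 0.085}
side 447.6912472699684 447.6912472699684 314.761641701685 200.91559917433773 [[-0.8625, -0.5061, 0.0059], [-0.3621, 0.6089, -0.7058], [0.3536, -0.6108, -0.7084]] [0.4943, 0.2075, 0.717]
feeder [([214.0, 126.0, 150.0, 194.0], 0.81)]
tray_handle [([209.0, 163.0, 115.0, 114.0], 0.79)]
pull_grip [([337.0, 130.0, 17.0, 18.0], 0.6)]
tube_mouth [([213.0, 128.0, 151.0, 192.0], 0.79)]
hopper_mouth [([214.0, 125.0, 151.0, 196.0], 0.68)]
tray_hinge [([210.0, 123.0, 152.0, 194.0], 0.7), ([371.0, 212.0, 50.0, 62.0], 0.5)]
cap0 [([280.0, 202.0, 18.0, 24.0], 0.85), ([301.0, 182.0, 11.0, 24.0], 0.81), ([266.0, 176.0, 21.0, 20.0], 0.81), ([258.0, 196.0, 19.0, 23.0], 0.81), ([294.0, 353.0, 18.0, 23.0], 0.75), ([374.0, 282.0, 14.0, 15.0], 0.69), (
[... 433 characters left out ...]
_handle [([182.0, 164.0, 126.0, 82.0], 0.62)]
pull_grip [([300.0, 174.0, 130.0, 51.0], 0.75)]
tube_mouth [([183.0, 153.0, 244.0, 103.0], 0.85)]
hopper_mouth [([184.0, 150.0, 244.0, 109.0], 0.59)]
tray_hinge [([182.0, 155.0, 247.0, 100.0], 0.89)]
cap0 [([282.0, 292.0, 11.0, 15.0], 0.71), ([239.0, 190.0, 17.0, 14.0], 0.66), ([268.0, 177.0, 15.0, 15.0], 0.6), ([244.0, 212.0, 15.0, 12.0], 0.59), ([262.0, 274.0, 12.0, 12.0], 0.57), ([274.0, 205.0, 17.0, 18.0], 0.56), ([187.0, 277.0, 13.0, 4.0], 0.54)]
bottle [([261.0, 98.0, 34.0, 45.0], 0.87), ([298.0, 175.0, 130.0, 48.0], 0.15)]
cup [([323.0, 97.0, 37.0, 41.0], 0.73)]
carton [([310.0, 274.0, 46.0, 36.0], 0.8), ([181.0, 164.0, 124.0, 79.0], 0.3)]
```

```bash
python3 - <<'E'
import cv2
t=cv2.imread("pics/top0.png")[80:320,160:460]; s=cv2.imread("pics/side0.png")[90:390,170:450]
cv2.imwrite("pics/t1.png",cv2.resize(t,(750,600),interpolation=cv2.INTER_CUBIC))
cv2.imwrite("pics/s1.png",cv2.resize(s,(560,600),interpolation=cv2.INTER_CUBIC))
E
```

```text
(no output)
```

View pics/t1.png

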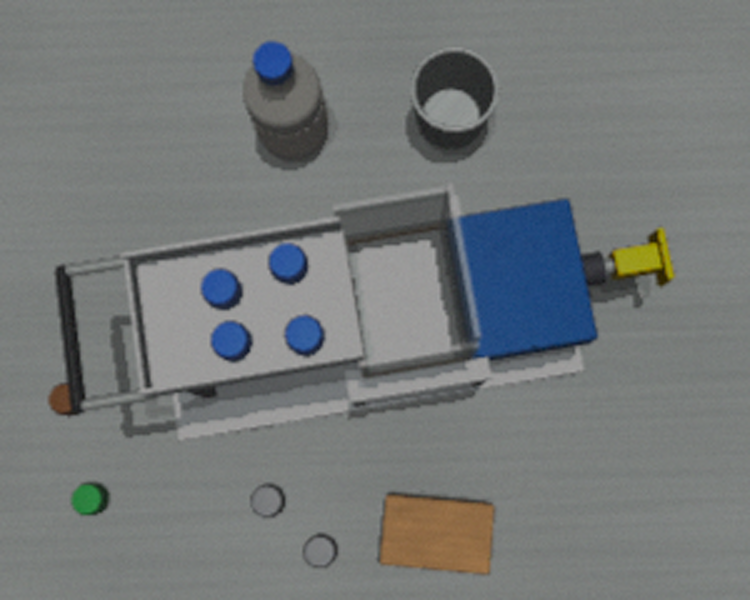

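View pics/s1.png

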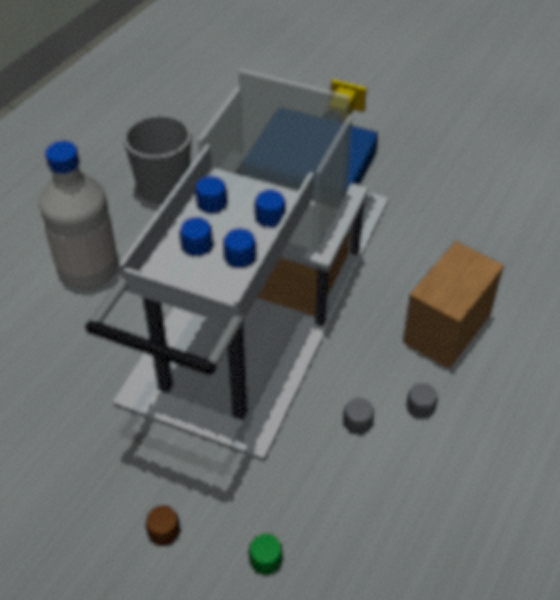

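The top crop (scale 2.5, offset 160,80) shows the black handle bar from (63,268) to (76,410), four blue caps on the tray, and the yellow grip flange at about (664,257). The bottle is at (285,100), the cup at (455,100) and the small carton at (437,533).

- **Could be taken for the caps:** two grey discs at (267,500) and (320,550), green at (88,498), brown at (63,398), and the bottle's own blue cap at (272,62). My caps are the four blue ones on the tray, at (220,288), (287,262), (230,340) and (303,334).
- **Handle:** it is the only black round bar, also seen in the side crop from (90,327) to (212,368).
- **Yellow grip:** it is the only yellow thing in view.

Next I fit the feeder pose and project it back as a check.

```bash
cat > h.py <<'E'
import numpy as np,cv2
from cell import manip
from scipy.optimize import least_squares
def proj(d,X):
    c=np.asarray(X)@np.array(d["R"]).T+d["t"]; return np.c_[d["fx"]*c[:,0]/c[:,2]+d["cx"],d["fy"]*c[:,1]/c[:,2]+d["cy"]]
def F(p,P):
    P=np.atleast_2d(P)/1000.; c,s=np.cos(p[2]),np.sin(p[2])
    return np.c_[p[0]+c*P[:,0]-s*P[:,1],p[1]+s*P[:,0]+c*P[:,1],P[:,2]]
E
python3 - <<'E'
from h import *
T=manip.capture("top");S=manip.capture("side")
tp=[((63,268),(45,226,156)),((76,410),(-45,226,156)),((570,200),(54,-134,92)),((596,340),(-54,-134,92)),((664,257),(0,-195,93)),((127,258),(47,181,170)),((143,392),(-47,181,170))]
sp=[((90,327),(45,226,156)),((212,368),(-45,226,156)),((348,84),(0,-195,93)),((123,272),(47,181,170))]
a=np.array([np.array(q)/2.5+[160,80] for q,_ in tp]);A=np.array([P for _,P in tp],float)
b=np.array([np.array(q)/2+[170,90] for q,_ in sp]);B=np.array([P for _,P in sp],float)
f=lambda p:np.r_[proj(T,F(p,A))-a,proj(S,F(p,B))-b].ravel()
r=least_squares(f,[.4,0,0],loss='soft_l1'); p=r.x
print(p,np.round(r.fun.reshape(-1,2) if 0 else f(p).reshape(-1,2),1).tolist()); np.save("p.npy",p)
for n,P in dict(handle=(0,226,156),grip=(0,-175,77),hinge=(0,36,150),org=(0,0,0)).items(): print(n,F(p,P).round(4))
ov=T["frame"][:,:,::-1].copy()
ov=cv2.resize(ov[80:320,160:460],(750,600))
G=np.array([(45,226,156),(-45,226,156),(47,36,150),(-47,36,150),(0,-175,89),(20,-198,93),(-20,-198,93),(0,-150,77),(50,-35,200),(-50,-35,200),(54,-134,92),(-54,-134,92),(70,165,6),(-70,165,6)])
for q in (proj(T,F(p,G))-[160,80])*2.5: cv2.circle(ov,tuple(int(v) for v in q),3,(0,0,255),-1)
o2=cv2.resize(S["frame"][90:390,170:450,::-1],(560,600))
for q in (proj(S,F(p,G))-[170,90])*2: cv2.circle(o2,tuple(int(v) for v in q),3,(0,0,255),-1)
m=np.hstack([cv2.resize(ov,(500,400)),cv2.resize(o2,(300,400))[:, :]]);cv2.imwrite("pics/ov.png",m)
# bystanders: ray at z
def ray(d,u,v,z):
    R=np.array(d["R"]);o=-R.T@d["t"];w=R.T@[(u-d["cx"])/d["fx"],(v-d["cy"])/d["fy"],1];return o+w*(z-o[2])/w[2]
print("bottle",ray(T,160+272/2.5,80+62/2.5,.15),"cup",ray(T,160+455/2.5,80+87/2.5,.07),"carton",ray(T,160+437/2.5,80+533/2.5,.07))
E
```

```text
[0.54741943 0.06349689 0.1428725 ] [[-0.8, 2.7], [0.1, -1.0], [-0.2, -0.6], [1.1, 0.5], [0.7, -0.8], [-2.2, -0.6], [-1.5, 2.2], [2.2, 0.1], [-0.6, -0.2], [1.6, -0.7], [-0.7, -1.8]]
handle [[0.5152 0.2872 0.156 ]]
grip [[ 0.5723 -0.1097  0.077 ]]
hinge [[0.5423 0.0991 0.15  ]]
org [[0.5474 0.0635 0.    ]]
bottle [0.70914283 0.15182654 0.15      ] cup [0.71779578 0.01884258 0.07      ] carton [0.37917601 0.04387832 0.07      ]
```

View pics/ov.png

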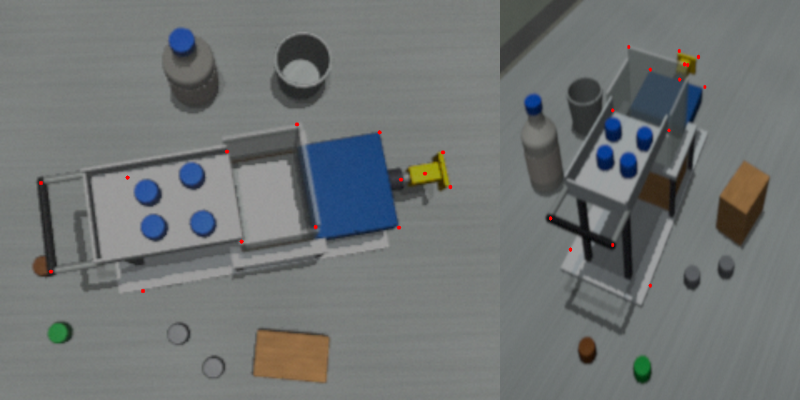

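The overlay lands on the handle ends, flange, housing corners and hopper wall top to within about 3 mm, so the pose is accepted. First move: align yaw, rise, and half close the fingers so the inner one clears the end wall.

Request:
{"fn": "move_arm", "kwargs": {
  "motion": [
    [0,0,-0.2,0,0,0.0125,0.5],
    [0,0,-0.2,0,0,0.0125,0.5],
    [0,0,-0.2,0,0,0.0125,0.5],
    [0,0,-0.2,0,0,0.0125,0.5],
    [0,0,0,0,0,0,0.5]
  ]
}}

```text
time: 1.7
ee_pos: [0.1481, -0.479, 0.3141]
eef_rot: [3.136, -0.001, 0.143]
ft_force: [0.2, -0.1, 0.0]
width: 0.0426
gripper_force: 0.0
```

```bash
cat >> h.py <<'E'
from scipy.spatial.transform import Rotation as Ro
def delta(X,yaw=None):
    s=manip.get_state(); R=Ro.from_euler("xyz",s["eef_rot"]); 
    print("t",round(s["time"],2),"pos",np.round(s["ee_pos"],4),"rot",np.round(s["eef_rot"],3),"F",np.round(s["ft_force"],1),"w",round(s["width"],4),"g",s["gripper_force"])
    print("tool shift(x100mm)",np.round(R.inv().apply(np.ravel(X)-s["ee_pos"])*10,3))
E
python3 -c "
from h import *
p=np.load('p.npy');x=F(p,(0,226,156))[0];x[2]=.25
delta(x);print(np.round(manip.get_state()['joints'],3))"
```

```text
t 1.7 pos [ 0.1481 -0.479   0.3141] rot [ 3.136e+00 -1.000e-03  1.430e-01] F [ 0.2 -0.1  0. ] w 0.0426 g 0.0
tool shift(x100mm) [ 4.723 -7.066  0.606]
[-1.271  0.22   0.192  1.537  0.     1.728]
```

The last joint would hit its limit at the handle, so I add a half turn about tool z during the transfer, which gives the same grasp.

```bash
python3 - <<'E'
from h import *
p=np.load('p.npy');s=manip.get_state();x=F(p,(0,226,156))[0];x[2]=.27
R=Ro.from_euler("xyz",s["eef_rot"]);d=(x-s["ee_pos"])*10/22
for i in range(22):
    print(np.round(R.inv().apply(d),2).tolist(),end=" ")
    R=R*Ro.from_rotvec([0,0,-.0455*np.pi])
    if i%5==4:print()
E
```

```text
[0.21, -0.32, 0.02] [0.26, -0.29, 0.02] [0.3, -0.25, 0.02] [0.33, -0.2, 0.02] [0.35, -0.15, 0.02] 
[0.37, -0.1, 0.02] [0.38, -0.05, 0.02] [0.39, 0.01, 0.02] [0.38, 0.06, 0.02] [0.37, 0.12, 0.02] 
[0.35, 0.17, 0.02] [0.32, 0.22, 0.02] [0.29, 0.26, 0.02] [0.25, 0.3, 0.02] [0.2, 0.33, 0.02] 
[0.15, 0.35, 0.02] [0.1, 0.37, 0.02] [0.05, 0.38, 0.02] [-0.01, 0.39, 0.02] [-0.06, 0.38, 0.02] 
[-0.12, 0.37, 0.02] [-0.17, 0.35, 0.02]
```

Request:
{"fn": "move_arm", "kwargs": {
  "motion": [
    [0.21,-0.32,0,0,0,-0.0455,0.5],
    [0.26,-0.29,0,0,0,-0.0455,0.5],
    [0.3,-0.25,0,0,0,-0.0455,0.5],
    [0.33,-0.2,0,0,0,-0.0455,0.5],
    [0.35,-0.15,0,0,0,-0.0455,0.5]
  ]
}}

```text
time: 2.2
ee_pos: [0.2312, -0.302, 0.3102]
eef_rot: [-3.14, -0.0, 0.864]
ft_force: [0.9, -0.0, 0.8]
width: 0.0426
gripper_force: 0.0
```

Request:
{"fn": "move_arm", "kwargs": {
  "motion": [
    [0.37,-0.1,0,0,0,-0.0455,0.5],
    [0.38,-0.05,0,0,0,-0.0455,0.5],
    [0.39,0.01,0,0,0,-0.0455,0.5],
    [0.38,0.06,0,0,0,-0.0455,0.5],
    [0.37,0.12,0,0,0,-0.0455,0.5]
  ]
}}

```text
time: 2.7
ee_pos: [0.3146, -0.1282, 0.3104]
eef_rot: [-3.141, -0.0, 1.579]
ft_force: [1.4, -0.2, 0.6]
width: 0.0427
gripper_force: 0.0
```

Request:
{"fn": "move_arm", "kwargs": {
  "motion": [
    [0.35,0.17,0,0,0,-0.0455,0.5],
    [0.32,0.22,0,0,0,-0.0455,0.5],
    [0.29,0.26,0,0,0,-0.0455,0.5],
    [0.25,0.3,0,0,0,-0.0455,0.5],
    [0.2,0.33,0,0,0,-0.0455,0.5]
  ]
}}

```text
time: 3.2
ee_pos: [0.3993, 0.0469, 0.3103]
eef_rot: [-3.141, -0.0, 2.294]
ft_force: [0.2, -0.3, -0.0]
width: 0.0426
gripper_force: 0.0
```

Request:
{"fn": "move_arm", "kwargs": {
  "motion": [
    [0.15,0.35,0.02,0,0,-0.0455,0.5],
    [0.1,0.37,0.02,0,0,-0.0455,0.5],
    [0.05,0.38,0.02,0,0,-0.0455,0.5],
    [-0.01,0.39,0.02,0,0,-0.0455,0.5],
    [-0.06,0.38,0.02,0,0,-0.0455,0.5]
  ]
}}

```text
time: 3.7
ee_pos: [0.4822, 0.2202, 0.2999]
eef_rot: [-3.141, -0.001, 3.009]
ft_force: [0.5, -0.5, 0.4]
width: 0.0428
gripper_force: 0.0
```

Request:
{"fn": "move_arm", "kwargs": {
  "motion": [
    [-0.12,0.37,0.1,0,0,-0.0455,0.5],
    [-0.17,0.35,0.1,0,0,-0.0455,0.5],
    [0,0,0,0,0,0,0.5]
  ]
}}

```text
time: 4.0
ee_pos: [0.516, 0.2921, 0.2759]
eef_rot: [-3.14, -0.006, -2.989]
ft_force: [-0.2, 0.2, 0.3]
width: 0.043
gripper_force: 0.0
```

```bash
python3 - <<'E'
from h import *
p=np.load('p.npy');x=F(p,(0,226,156))[0];x[2]=.138
delta(x);print(np.round(manip.get_state()['joints'],3))
W=manip.capture("wrist")
print(proj(W,F(p,[(45,226,156),(-45,226,156),(0,226,156),(47,181,170),(-47,181,170)])).round(0).tolist())
for t in("tray_handle","tray_hinge"):print(manip.find_in("wrist",t))
cv2.imwrite("pics/w1.png",W["frame"][:,:,::-1])
E
```

```text
t 4.0 pos [0.516  0.2921 0.2759] rot [-3.14  -0.006 -2.989] F [-0.2  0.2  0.3] w 0.043 g 0.0
tool shift(x100mm) [ 0.007 -0.045  1.379]
[5.150e-01 4.260e-01 3.830e-01 1.533e+00 1.000e-03 3.620e-01]
[[316.0, 239.0], [317.0, 127.0], [316.0, 186.0], [258.0, 249.0], [251.0, 126.0]]
[{'rect': [35.5, 122.0, 289.0, 135.0], 'confidence': 0.77}]
[]
```

View pics/w1.png

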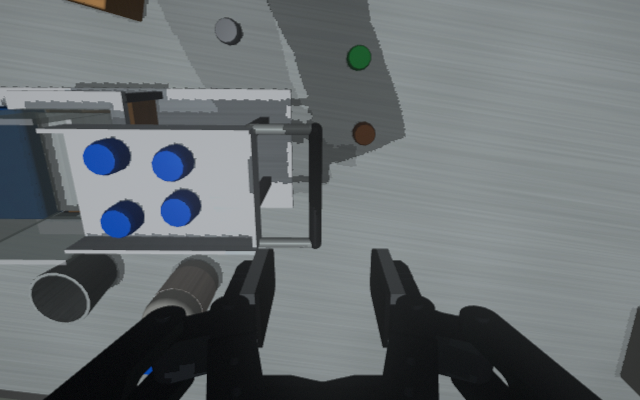

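The wrist picture shows the bar at column 316–317, rows 125–247, where the fit predicts (316, 127–239). Pads straddle it (inner edges at about 270 and 375). Descending.

Request:
{"fn": "move_arm", "kwargs": {
  "motion": [
    [0.01,-0.045,0.3,0,0,0,0.5],
    [0,0,0.3,0,0,0,0.5],
    [0,0,0.3,0,0,0,0.5],
    [0,0,0.3,0,0,0,0.5],
    [0,0,0.18,0,0,0,0.5]
  ]
}}

```text
time: 4.65
ee_pos: [0.5144, 0.2819, 0.1421]
eef_rot: [-3.141, -0.002, -2.998]
ft_force: [-0.4, -0.7, -0.0]
width: 0.0428
gripper_force: 0.0
```

Request:
{"fn": "move_arm", "kwargs": {
  "motion": [
    [0,0,0,0,0,0,0.7],
    [0,0,0,0,0,0,0.85],
    [0,0,0,0,0,0,1],
    [0,0,0,0,0,0,1],
    [0,0,0,0,0,0,1]
  ]
}}

```text
time: 5.15
ee_pos: [0.5153, 0.2861, 0.1455]
eef_rot: [3.136, 0.001, -2.995]
ft_force: [-3.7, 4.0, -2.2]
width: 0.0075
gripper_force: 58.5
```

```bash
python3 - <<'E'
from h import *
p=np.load('p.npy');delta(F(p,(0,226,138)))
# arc rows: tilts
h=lambda a:np.array([36+190*np.cos(a)-6*np.sin(a),150+190*np.sin(a)+6*np.cos(a)])
a=np.r_[0:1.051:.05];H=np.array([h(t) for t in a]);print(np.c_[a[1:],np.diff(H,axis=0)/100].round(3).tolist())
E
```

```text
t 5.15 pos [0.5153 0.2861 0.1455] rot [ 3.136e+00  1.000e-03 -2.995e+00] F [-3.7  4.  -2.2] w 0.0075 g 58.47811460494995
tool shift(x100mm) [-0.001  0.01   0.075]
[[0.05, -0.005, 0.095], [0.1, -0.01, 0.094], [0.15, -0.015, 0.094], [0.2, -0.019, 0.093], [0.25, -0.024, 0.092], [0.3, -0.029, 0.091], [0.35, -0.033, 0.089], [0.4, -0.038, 0.087], [0.45, -0.042, 0.085], [0.5, -0.046, 0.083], [0.55, -0.05, 0.081], [0.6, -0.054, 0.078], [0.65, -0.058, 0.075], [0.7, -0.062, 0.072], [0.75, -0.065, 0.069], [0.8, -0.069, 0.066], [0.85, -0.072, 0.062], [0.9, -0.075, 0.059], [0.95, -0.078, 0.055], [1.0, -0.08, 0.051], [1.05, -0.083, 0.047]]
```

```bash
python3 - <<'E'
from h import *
s=manip.get_state();print(np.round(s["ee_pos"],4),s["width"])
S=manip.capture("side");T=manip.capture("wrist")
a=cv2.resize(S["frame"][200:320,170:330,::-1],(480,360),interpolation=cv2.INTER_CUBIC)
b=cv2.resize(T["frame"][80:400,120:520,::-1],(320,256))
b=np.vstack([b,np.zeros((104,320,3),np.uint8)])
cv2.imwrite("pics/g1.png",np.hstack([a,b]))
s=manip.get_state();print(np.round(s["ee_pos"],4),s["width"])
E
```

```text
[0.5153 0.2861 0.1455] 0.007487868780178554
[0.5153 0.2861 0.1455] 0.007487684602666865
```

View pics/g1.png

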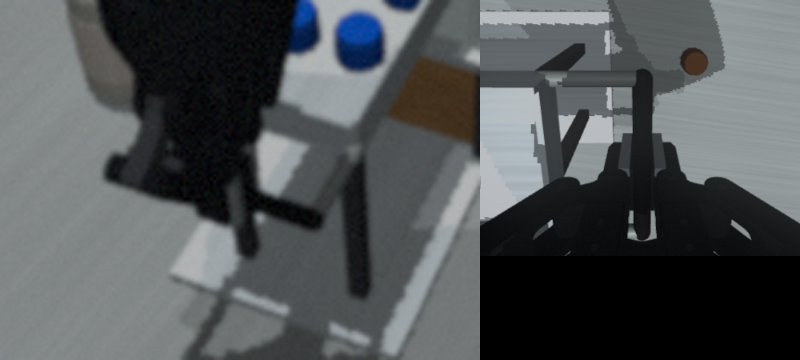

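The bar sits between the pads, with the grip at 58 N. Lifting along the arc (tool y is feeder +y, up is −z).

Request:
{"fn": "move_arm", "kwargs": {
  "motion": [
    [0,-0.005,-0.095,0,0,0,1],
    [0,-0.01,-0.094,0,0,0,1],
    [0,-0.015,-0.094,0,0,0,1],
    [0,-0.019,-0.093,0,0,0,1],
    [0,-0.024,-0.092,0,0,0,1]
  ]
}}

```text
time: 5.75
ee_pos: [0.5163, 0.2788, 0.1926]
eef_rot: [3.136, 0.001, -2.995]
ft_force: [-2.8, 6.3, -0.6]
width: 0.007
gripper_force: 58.5
```

Request:
{"fn": "move_arm", "kwargs": {
  "motion": [
    [0,-0.029,-0.091,0,0,0,1],
    [0,-0.033,-0.089,0,0,0,1],
    [0,-0.038,-0.087,0,0,0,1],
    [0,-0.042,-0.085,0,0,0,1],
    [0,-0.046,-0.083,0,0,0,1]
  ]
}}

```text
time: 6.25
ee_pos: [0.519, 0.2606, 0.2366]
eef_rot: [3.135, 0.002, -2.994]
ft_force: [-3.2, 5.9, -0.3]
width: 0.0074
gripper_force: 58.4
```

```bash
python3 - <<'E'
from h import *
p=np.load('p.npy');delta(F(p,(0,36+190*np.cos(.5)-6*np.sin(.5),150+190*np.sin(.5)+6*np.cos(.5)-18)))
S=manip.capture("side");cv2.imwrite("pics/s2.png",cv2.resize(S["frame"][90:320,150:400,::-1],(500,460)))
E
```

```text
t 6.25 pos [0.519  0.2606 0.2366] rot [ 3.135e+00  2.000e-03 -2.994e+00] F [-3.2  5.9 -0.3] w 0.0074 g 58.44162404537201
tool shift(x100mm) [-0.001  0.007  0.082]
```

View pics/s2.png

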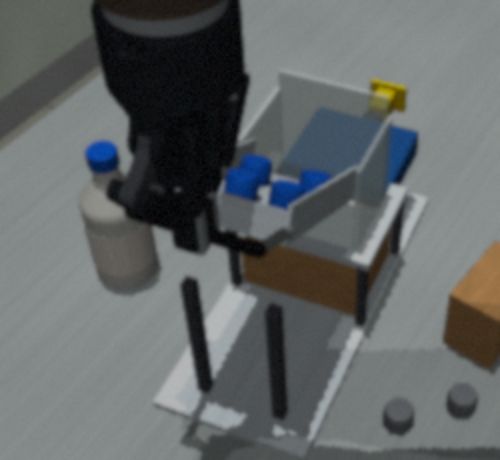

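The tray is tipped by about 0.5 rad, its handle in the fingers at about (215,225), and the four caps are still on it near (245,170)–(315,185). Lifting further.

Request:
{"fn": "move_arm", "kwargs": {
  "motion": [
    [0,-0.05,-0.081,0,0,0,1],
    [0,-0.054,-0.078,0,0,0,1],
    [0,-0.058,-0.075,0,0,0,1],
    [0,-0.062,-0.072,0,0,0,1],
    [0,-0.065,-0.069,0,0,0,1]
  ]
}}

```text
time: 6.8
ee_pos: [0.5231, 0.2324, 0.275]
eef_rot: [3.134, 0.004, -2.994]
ft_force: [-4.9, 6.9, 4.5]
width: 0.0073
gripper_force: 58.6
```

Request:
{"fn": "move_arm", "kwargs": {
  "motion": [
    [0,-0.069,-0.066,0,0,0,1],
    [0,-0.072,-0.062,0,0,0,1],
    [0,-0.075,-0.059,0,0,0,1],
    [0,-0.078,-0.055,0,0,0,1],
    [0,-0.08,-0.051,0,0,0,1]
  ]
}}

```text
time: 7.3
ee_pos: [0.5285, 0.1955, 0.3054]
eef_rot: [3.133, 0.006, -2.994]
ft_force: [-5.2, 7.8, 6.5]
width: 0.0075
gripper_force: 58.6
```

Request:
{"fn": "move_arm", "kwargs": {
  "motion": [
    [0,-0.042,-0.025,0,0,0,1],
    [0,0,0,0,0,0,1],
    [0,0,0,0,0,0,1],
    [0,0,0,0,0,0,1],
    [0,0,0,0,0,0,1]
  ]
}}

```text
time: 7.8
ee_pos: [0.5292, 0.191, 0.3084]
eef_rot: [3.134, 0.007, -2.994]
ft_force: [-6.2, 6.1, 8.8]
width: 0.0073
gripper_force: 59.1
```

```bash
python3 - <<'E'
from h import *
p=np.load('p.npy');delta(F(p,(0,36+190*np.cos(1.02)-6*np.sin(1.02),150+190*np.sin(1.02)+6*np.cos(1.02)-18)))
S=manip.capture("side");T=manip.capture("top")
a=cv2.resize(S["frame"][90:320,150:400,::-1],(400,368));b=cv2.resize(T["frame"][120:270,270:430,::-1],(392,368))
cv2.imwrite("pics/s3.png",np.hstack([a,b]))
for c in("side","top"):print([(np.round(x["rect"]).tolist(),round(x["confidence"],2)) for x in manip.find_in(c,"cap0")])
E
```

```text
t 7.8 pos [0.5292 0.191  0.3084] rot [ 3.134  0.007 -2.994] F [-6.2  6.1  8.8] w 0.0073 g 59.06015932559967
tool shift(x100mm) [0.002 0.014 0.113]
[([375.0, 280.0, 17.0, 18.0], 0.74), ([246.0, 338.0, 16.0, 26.0], 0.72), ([294.0, 355.0, 18.0, 25.0], 0.69), ([340.0, 289.0, 20.0, 20.0], 0.68)]
[([306.0, 182.0, 14.0, 15.0], 0.61), ([282.0, 291.0, 11.0, 18.0], 0.57), ([314.0, 205.0, 10.0, 14.0], 0.56), ([262.0, 275.0, 11.0, 12.0], 0.56), ([329.0, 202.0, 15.0, 16.0], 0.51), ([325.0, 175.0, 17.0, 16.0], 0.45)]
```

View pics/s3.png

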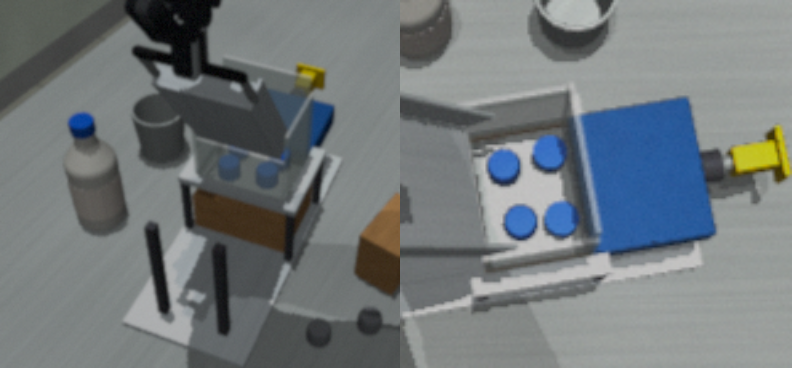

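All four caps lie in the hopper on the shut gate, at (503,166), (549,153), (520,221) and (561,218) in the right panel. Lowering the tray along the same arc.

Request:
{"fn": "move_arm", "kwargs": {
  "motion": [
    [0,0.122,0.076,0,0,0,1],
    [0,0.153,0.114,0,0,0,1],
    [0,0.141,0.128,0,0,0,1],
    [0,0.127,0.141,0,0,0,1],
    [0,0.112,0.153,0,0,0,1]
  ]
}}

```text
time: 8.5
ee_pos: [0.5197, 0.2557, 0.2453]
eef_rot: [3.137, 0.004, -2.994]
ft_force: [-3.5, 2.7, 2.4]
width: 0.0073
gripper_force: 61.0
```

Request:
{"fn": "move_arm", "kwargs": {
  "motion": [
    [0,0.096,0.164,0,0,0,1],
    [0,0.08,0.172,0,0,0,1],
    [0,0.062,0.18,0,0,0,1],
    [0,0.043,0.185,0,0,0,1],
    [0,0.012,0.094,0,0,0,1]
  ]
}}

```text
time: 9.0
ee_pos: [0.5154, 0.2846, 0.1633]
eef_rot: [3.137, 0.001, -2.994]
ft_force: [-3.0, 5.3, 0.8]
width: 0.0072
gripper_force: 63.8
```

Request:
{"fn": "move_arm", "kwargs": {
  "motion": [
    [0,0.013,0.094,0,0,0,1],
    [0,0.005,0.08,0,0,0,1],
    [0,0,0,0,0,0,1]
  ]
}}

```text
time: 9.3
ee_pos: [0.5153, 0.286, 0.146]
eef_rot: [3.137, 0.001, -2.994]
ft_force: [-3.2, 5.2, -0.2]
width: 0.0072
gripper_force: 64.4
```

The tray is back at its stop. Release and rise.

Request:
{"fn": "move_arm", "kwargs": {
  "motion": [
    [0,0,0,0,0,0,0.5],
    [0,0,0,0,0,0,0.5],
    [0,0,0,0,0,0,0.5],
    [0,0,-0.15,0,0,0,0.5],
    [0,0,-0.3,0,0,0,0.5]
  ]
}}

```text
time: 9.8
ee_pos: [0.5144, 0.2827, 0.1882]
eef_rot: [-3.139, -0.005, -2.997]
ft_force: [0.9, -0.3, 0.1]
width: 0.0424
gripper_force: 0.0
```

Request:
{"fn": "move_arm", "kwargs": {
  "motion": [
    [0,0,-0.4,0,0,0,0.5],
    [0,0,-0.4,0,0,0,0.3],
    [0,0,-0.3,0,0,0,0.2],
    [0,0,0,0,0,0,0.2],
    [0,0,0,0,0,0,0.2]
  ]
}}

```text
time: 10.3
ee_pos: [0.5163, 0.2839, 0.3009]
eef_rot: [3.141, 0.003, -2.996]
ft_force: [-0.1, -0.0, -0.2]
width: 0.0683
gripper_force: 0.0
```

```bash
python3 - <<'E'
from h import *
p=np.load('p.npy');s=manip.get_state();x=F(p,(0,-179,0))[0];x[2]=s["ee_pos"][2]
delta(x)
R=Ro.from_euler("xyz",s["eef_rot"]);d=(x-s["ee_pos"])*10/12
for i in range(12):
    print(np.round(R.inv().apply(d),2).tolist(),end=" ")
    R=R*Ro.from_rotvec([0,0,.0418*np.pi])
print(R.as_euler("xyz"))
T=manip.capture("top");g=[np.array(x["rect"]) for x in manip.find_in("top","pull_grip")];print(g)
m=cv2.inRange(cv2.cvtColor(T["frame"],cv2.COLOR_RGB2HSV),(22,120,60),(35,255,255));ys,xs=np.nonzero(m);print(xs.min(),xs.max(),ys.min(),ys.max(),xs.mean(),ys.mean())
print(proj(T,F(p,[(0,-175,89),(0,-198,93),(20,-195,93),(-20,-195,93)])).round(1).tolist())
cv2.imwrite("pics/t4.png",cv2.resize(T["frame"][60:310,150:450,::-1],(720,600)))
E
```

```text
t 10.3 pos [0.5163 0.2839 0.3009] rot [ 3.141e+00  3.000e-03 -2.996e+00] F [-0.1 -0.  -0.2] w 0.0683 g 0.0
tool shift(x100mm) [ 1.500e-02 -4.016e+00 -3.000e-03]
[0.0, -0.33, -0.0] [-0.04, -0.33, -0.0] [-0.09, -0.32, -0.0] [-0.13, -0.31, -0.0] [-0.17, -0.29, -0.0] [-0.2, -0.27, -0.0] [-0.24, -0.24, -0.0] [-0.27, -0.2, -0.0] [-0.29, -0.17, -0.0] [-0.31, -0.13, -0.0] [-0.32, -0.09, -0.0] [-0.33, -0.04, -0.0] [ 3.13894180e+00 -6.41801133e-04  1.71102365e+00]
[array([300.3, 171.4, 129.2,  50.8])]
405 429 171 193 417.3174061433447 183.1296928327645
[[415.1, 184.2], [427.9, 181.7], [424.0, 171.5], [428.6, 192.6]]
```

View pics/t4.png

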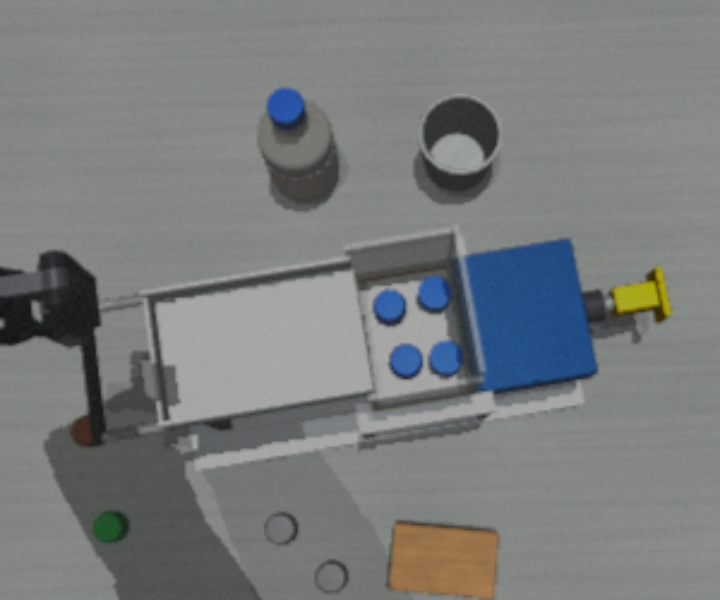

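The tray is level and empty, the four caps sit in the hopper at about (390,307), (434,293), (406,361) and (446,358), and the bystanders have not moved. The yellow grip at (640,297) agrees with the fit to within 1 px. Moving over to the grip with a quarter turn.

Request:
{"fn": "move_arm", "kwargs": {
  "motion": [
    [0,-0.33,0,0,0,0.0418,0.2],
    [-0.04,-0.33,0,0,0,0.0418,0.2],
    [-0.09,-0.32,0,0,0,0.0418,0.2],
    [-0.13,-0.31,0,0,0,0.0418,0.2],
    [-0.17,-0.29,0,0,0,0.0418,0.2]
  ]
}}

```text
time: 10.9
ee_pos: [0.5394, 0.1177, 0.2979]
eef_rot: [-3.139, -0.003, 2.626]
ft_force: [1.0, 1.3, 0.6]
width: 0.0686
gripper_force: 0.0
```

Request:
{"fn": "move_arm", "kwargs": {
  "motion": [
    [-0.2,-0.27,0,0,0,0.0418,0.2],
    [-0.24,-0.24,0,0,0,0.0418,0.2],
    [-0.27,-0.2,0,0,0,0.0418,0.2],
    [-0.29,-0.17,0,0,0,0.0418,0.2],
    [-0.31,-0.13,0,0,0,0.0418,0.2]
  ]
}}

```text
time: 11.4
ee_pos: [0.563, -0.0489, 0.2979]
eef_rot: [-3.138, -0.002, 1.969]
ft_force: [-0.2, 0.9, -0.3]
width: 0.0686
gripper_force: 0.0
```

Request:
{"fn": "move_arm", "kwargs": {
  "motion": [
    [-0.32,-0.09,0,0,0,0.0418,0.2],
    [-0.33,-0.04,0,0,0,0.0418,0.2],
    [0,0,0.3,0,0,0,0.2],
    [0,0,0.3,0,0,0,0.2],
    [0,0,0,0,0,0,0.2]
  ]
}}

```text
time: 11.9
ee_pos: [0.5692, -0.1132, 0.2332]
eef_rot: [-3.129, -0.004, 1.711]
ft_force: [-0.6, -0.6, -0.9]
width: 0.0681
gripper_force: 0.0
```

```bash
python3 - <<'E'
from h import *
p=np.load('p.npy');delta(F(p,(0,-179,58)))
W=manip.capture("wrist");m=cv2.inRange(cv2.cvtColor(W["frame"],cv2.COLOR_RGB2HSV),(22,120,60),(35,255,255));ys,xs=np.nonzero(m);print(xs.min(),xs.max(),ys.min(),ys.max(),xs.mean(),ys.mean())
print(proj(W,F(p,[(10,-175,89),(-10,-175,89),(20,-198,93),(-20,-198,93)])).round(1).tolist())
cv2.imwrite("pics/w4.png",W["frame"][:,:,::-1])
E
```

```text
t 11.9 pos [ 0.5692 -0.1132  0.2332] rot [-3.129 -0.004  1.711] F [-0.6 -0.6 -0.9] w 0.0681 g 0.0
tool shift(x100mm) [-0.018  0.058  1.752]
309 355 153 203 331.51581843191195 182.73383768913342
[[340.6, 175.9], [316.6, 175.9], [352.3, 203.5], [304.9, 203.5]]
```

View pics/w4.png

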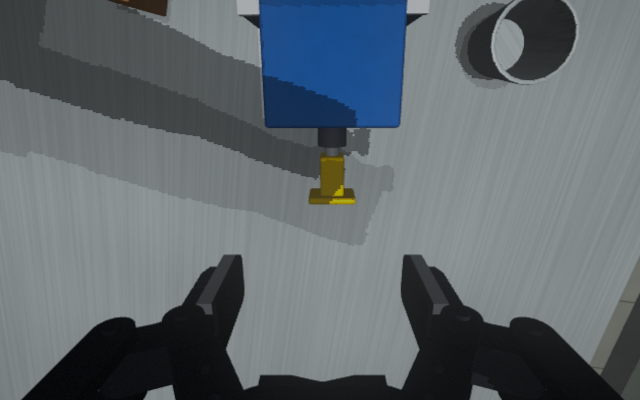

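The grip's waist is at (332,176) and its flange at (332,197). That is about 3 px (3 mm) toward feeder +x of the prediction, and matches along y. Correct for it and descend.

Request:
{"fn": "move_arm", "kwargs": {
  "motion": [
    [-0.018,0.075,0.2,0,0,0,0.2],
    [0,0,0.35,0,0,0,0.2],
    [0,0,0.35,0,0,0,0.2],
    [0,0,0.35,0,0,0,0.2],
    [0,0,0.25,0,0,0,0.2]
  ]
}}

```text
time: 12.45
ee_pos: [0.5808, -0.1136, 0.089]
eef_rot: [-3.141, -0.0, 1.712]
ft_force: [-0.6, -0.4, 0.7]
width: 0.0682
gripper_force: 0.0
```

Request:
{"fn": "move_arm", "kwargs": {
  "motion": [
    [0,0,0.25,0,0,0,0.2],
    [0,0,0,0,0,0,0.2],
    [0,0,0,0,0,0,0.2]
  ]
}}

```text
time: 12.75
ee_pos: [0.5816, -0.1139, 0.0659]
eef_rot: [3.141, 0.0, 1.712]
ft_force: [-0.9, -0.2, 0.3]
width: 0.0682
gripper_force: 0.0
```

```bash
python3 - <<'E'
from h import *
p=np.load('p.npy');delta(F(p,(2,-179,58)))
E
```

```text
t 12.75 pos [ 0.5816 -0.1139  0.0659] rot [3.141 0.    1.712] F [-0.9 -0.2  0.3] w 0.0682 g 0.0
tool shift(x100mm) [ 0.015 -0.066  0.079]
```

Request:
{"fn": "move_arm", "kwargs": {
  "motion": [
    [0,-0.06,0.07,0,0,0,0.2],
    [0,0,0,0,0,0,0.5],
    [0,0,0,0,0,0,0.7],
    [0,0,0,0,0,0,1],
    [0,0,0,0,0,0,1]
  ]
}}

```text
time: 13.25
ee_pos: [0.5757, -0.115, 0.0588]
eef_rot: [3.14, 0.001, 1.712]
ft_force: [0.8, 0.2, 2.1]
width: 0.019
gripper_force: 58.9
```

Request:
{"fn": "move_arm", "kwargs": {
  "motion": [
    [0,0,0,0,0,0,1],
    [0,0,0,0,0,0,1]
  ]
}}

```text
time: 13.45
ee_pos: [0.5757, -0.115, 0.0587]
eef_rot: [3.14, 0.001, 1.712]
ft_force: [1.2, 0.1, 5.9]
width: 0.0191
gripper_force: 59.2
```

```bash
python3 - <<'E'
from h import *
p=np.load('p.npy');delta(F(p,(0,-179,58)))
T=manip.capture("top");S=manip.capture("side")
a=cv2.resize(T["frame"][150:230,350:470,::-1],(390,260),interpolation=cv2.INTER_CUBIC);b=cv2.resize(S["frame"][90:190,300:450,::-1],(390,260),interpolation=cv2.INTER_CUBIC)
W=manip.capture("wrist")["frame"][:,:,::-1]
cv2.imwrite("pics/g5.png",np.vstack([np.hstack([a,b]),cv2.resize(W[100:300,120:520],(780,390))[:330]]))
E
```

```text
t 13.45 pos [ 0.5757 -0.115   0.0587] rot [3.140e+00 1.000e-03 1.712e+00] F [1.2 0.1 5.9] w 0.0191 g 59.228936433792114
tool shift(x100mm) [ 0.017 -0.026  0.007]
```

View pics/g5.png

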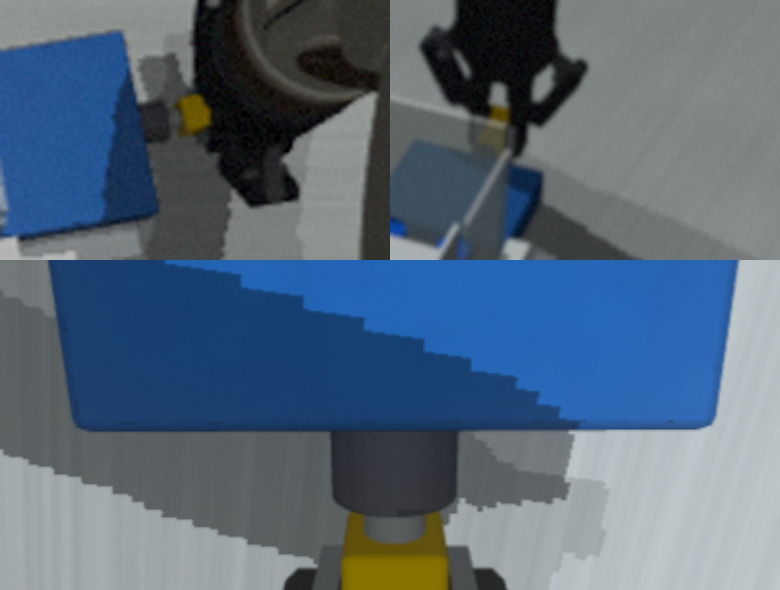

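The pads hold the yellow waist (opening 19 mm, 59 N), with the steel tube mouth and the bare rod visible above it and no red yet. Pulling along tool −x.

Request:
{"fn": "move_arm", "kwargs": {
  "motion": [
    [-0.1,0,0,0,0,0,1],
    [-0.15,0,0,0,0,0,1],
    [-0.15,0,0,0,0,0,1],
    [-0.15,0,0,0,0,0,1],
    [-0.15,0,0,0,0,0,1]
  ]
}}

```text
time: 14.1
ee_pos: [0.5854, -0.182, 0.0587]
eef_rot: [3.139, -0.004, 1.714]
ft_force: [1.2, 9.6, 7.2]
width: 0.0193
gripper_force: 59.6
```

Request:
{"fn": "move_arm", "kwargs": {
  "motion": [
    [-0.08,0,0,0,0,0,1],
    [0,0,0,0,0,0,1],
    [0,0,0,0,0,0,1],
    [0,0,0,0,0,0,1]
  ]
}}

```text
time: 14.5
ee_pos: [0.5865, -0.1898, 0.0587]
eef_rot: [3.139, -0.004, 1.713]
ft_force: [0.1, 7.2, 7.5]
width: 0.019
gripper_force: 59.5
```

```bash
cat > chk.py <<'E'
from h import *
p=np.load('p.npy');s=manip.get_state();e=np.array(s["ee_pos"])
print("moved mm",np.round(1000*np.linalg.norm(e[:2]-[.5757,-.115]),1)); delta(e)
W=manip.capture("wrist");hsv=cv2.cvtColor(W["frame"],cv2.COLOR_RGB2HSV)
red=(cv2.inRange(hsv,(0,130,50),(8,255,255))|cv2.inRange(hsv,(172,130,50),(180,255,255)));yel=cv2.inRange(hsv,(20,120,40),(35,255,255))
for n,m in(("red",red),("yel",yel)):
    ys,xs=np.nonzero(m);print(n,len(xs),(xs.min(),xs.max(),ys.min(),ys.max()) if len(xs) else "")
ax=F(p,[(0,-150-k,83) for k in range(0,60,6)]);print("axis top px",proj(W,ax).round(0).tolist())
if red.any():
    c=int(np.median(np.nonzero(red)[1]));print("col",c,[ (r,W["frame"][r,c].tolist()) for r in range(max(0,np.nonzero(red)[0].min()-16),min(400,np.nonzero(red)[0].max()+8),3)])
for c in("top","side"):
    manip.capture(c);print(c,[(np.round(x["rect"]).tolist(),round(x["confidence"],2)) for x in manip.find_in(c,"cap0")])
E
python3 chk.py
```

```text
moved mm 75.6
t 14.5 pos [ 0.5865 -0.1898  0.0587] rot [ 3.139 -0.004  1.713] F [0.1 7.2 7.5] w 0.019 g 59.54892575740814
tool shift(x100mm) [0. 0. 0.]
red 1006 (np.int64(301), np.int64(342), np.int64(0), np.int64(25))
yel 6061 (np.int64(289), np.int64(356), np.int64(228), np.int64(350))
axis top px [[313.0, -16.0], [313.0, 6.0], [313.0, 28.0], [313.0, 50.0], [314.0, 70.0], [314.0, 90.0], [314.0, 109.0], [314.0, 128.0], [314.0, 146.0], [314.0, 163.0]]
col 321 [(0, [189, 42, 38]), (3, [190, 44, 39]), (6, [190, 43, 39]), (9, [190, 44, 40]), (12, [190, 45, 41]), (15, [191, 45, 42]), (18, [192, 47, 44]), (21, [191, 47, 43]), (24, [99, 100, 101]), (27, [178, 185, 187]), (30, [179, 185, 187])]
top [([178.0, 231.0, 8.0, 16.0], 0.66), ([261.0, 277.0, 10.0, 9.0], 0.6), ([282.0, 292.0, 11.0, 14.0], 0.57), ([187.0, 276.0, 15.0, 8.0], 0.53)]
side [([247.0, 342.0, 14.0, 20.0], 0.79), ([340.0, 291.0, 16.0, 16.0], 0.76), ([293.0, 356.0, 20.0, 24.0], 0.73), ([308.0, 216.0, 11.0, 9.0], 0.44)]
```

By motion the rod is at about 76 mm, by the red band about 77 mm. I pull 4 mm more and check the caps by colour.

Request:
{"fn": "move_arm", "kwargs": {
  "motion": [
    [-0.04,0,0,0,0,0,1],
    [0,0,0,0,0,0,1],
    [0,0,0,0,0,0,1],
    [0,0,0,0,0,0,1],
    [0,0,0,0,0,0,1]
  ]
}}

```text
time: 15.25
ee_pos: [0.5871, -0.1935, 0.0587]
eef_rot: [3.139, -0.004, 1.714]
ft_force: [1.2, 7.4, 7.6]
width: 0.0192
gripper_force: 59.5
```

```bash
python3 chk.py | head -6; python3 - <<'E'
from h import *
p=np.load('p.npy')
for c in("top","side"):
    d=manip.capture(c);m=cv2.inRange(cv2.cvtColor(d["frame"],cv2.COLOR_RGB2HSV),(105,80,15),(128,255,255))
    n,l,st,ce=cv2.connectedComponentsWithStats(m)
    print(c,[(st[i].tolist(),ce[i].round(0).tolist()) for i in range(1,n) if st[i,4]>12])
    for z in(29,98):
        print("z",z,proj(d,F(p,[(40,30,z),(40,-30,z),(-40,-30,z),(-40,30,z),(0,0,z)])).round(0).tolist())
    print("tray",proj(d,F(p,[(45,226,156),(-45,226,156)])).round().tolist())
E
```

```text
moved mm 79.3
t 15.25 pos [ 0.5871 -0.1935  0.0587] rot [ 3.139 -0.004  1.714] F [1.2 7.4 7.6] w 0.0192 g 59.53717589378357
tool shift(x100mm) [0. 0. 0.]
red 1008 (np.int64(301), np.int64(342), np.int64(0), np.int64(25))
yel 6062 (np.int64(289), np.int64(356), np.int64(228), np.int64(350))
axis top px [[313.0, -31.0], [313.0, -8.0], [313.0, 15.0], [313.0, 37.0], [313.0, 57.0], [314.0, 78.0], [314.0, 97.0], [314.0, 116.0], [314.0, 135.0], [314.0, 153.0]]
top [([261, 97, 16, 17, 216], [269.0, 105.0]), ([343, 160, 56, 64, 2689], [370.0, 192.0]), ([340, 169, 7, 34, 51], [343.0, 187.0]), ([324, 184, 11, 13, 121], [329.0, 190.0]), ([312, 192, 12, 13, 116], [317.0, 198.0]), ([346, 204, 4, 12, 17], [347.0, 209.0]), ([316, 206, 10, 12, 116], [321.0, 212.0]), ([329, 210, 11, 10, 93], [334.0, 214.0])]
z 29 [[303.0, 188.0], [333.0, 183.0], [340.0, 222.0], [310.0, 227.0], [321.0, 205.0]]
z 98 [[302.0, 181.0], [334.0, 175.0], [342.0, 218.0], [309.0, 224.0], [322.0, 199.0]]
tray [[184.0, 190.0], [191.0, 243.0]]
side [([383, 34, 20, 18, 138], [393.0, 43.0]), ([425, 48, 24, 19, 160], [437.0, 58.0]), ([476, 57, 26, 21, 179], [489.0, 67.0]), ([527, 73, 30, 23, 212], [541.0, 85.0]), ([299, 146, 41, 31, 475], [319.0, 161.0]), ([342, 152, 18, 32, 350], [350.0, 165.0]), ([192, 160, 17, 17, 231], [201.0, 168.0]), ([294, 166, 8, 6, 23], [298.0, 168.0]), ([321, 208, 9, 6, 41], [325.0, 211.0]), ([308, 218, 13, 7, 59], [314.0, 221.0])]
z 29 [[284.0, 220.0], [297.0, 199.0], [335.0, 211.0], [323.0, 233.0], [310.0, 215.0]]
z 98 [[282.0, 194.0], [296.0, 173.0], [336.0, 184.0], [324.0, 206.0], [310.0, 189.0]]
tray [[217.0, 254.0], [275.0, 274.0]]
```

Four caps show in the carton: the top view has four blobs inside it, shrunk to 10–13 px, and the side view shows blue at carton height. The rod reads about 80 mm and the pull is 7–8 N. Handing in.

```bash
python3 -c "
from cell import manip
print(manip.sign_off(),manip.get_state()['time'])"
```

```text
the job is handed in; nothing more can be done
the job is handed in; nothing more can be done
```

The job is handed in, but no pass or fail verdict came back: by my own checks, all four caps are in the carton, the tray is level, and the gripper holds the rod at about 80 mm against its spring.

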